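# Rake dropped splitting wedges from under the stone stand and tidy up

### The job

Some steel splitting wedges have dropped under the low barred stone stand, where fingers must not go for them: with the flat hook tool, drag every one of them out through the stand's open front. Put all the wedges in the green tray, and slide the hook, upright and edge down, fully home in the slot of the wooden block with its wooden handle centred over the block. Leave the carved stone, the mallet and the tub where they are.

Things in the scene. Friction and masses are not known exactly. Their poses are not given: they have to be found in the camera images.
- hook: flat hook (rake) tool standing on two feet, 0.28 kg; origin midway along the handle in the plane of its feet; x along the tool to its working foot, z up. Dark wooden handle: plate 120 long (x -60 to 60), 8 thick (y), z 16 to 70. Steel shank 5 thick, z 20 to 32, out to x 230. Tail foot: cross plate 44 wide, z 0 to 32, at x -83 to -77, on a 5 mm stub (z 20 to 32)
- hook_grip (a point): point to grip the hook: in the handle plate, over its balance point, 25 mm ahead of the hook's origin and 62 above the plane of its feet; pinch the 8 mm plate across its faces from above
- hook_foot (a point): middle of the lower edge of the working foot's inner face (hook x 230, z 0), the face that drags things. The foot is a cross plate 46 wide (y), 5 thick (x 230 to 235), z 0 to 32
- stand: low fixed stand: two timber rails (220 long in x, at y -190 to -160 and 160 to 190) under six 6 mm steel bars laid across (undersides 62, tops 68 above the table, 42 apart; one can see between them). Origin: centre, at table height; open front on its -x side, front edge at x -110; free space beneath 320 wide, 62 high; the back is open too
- wedge_red: red splitting wedge: dark steel bar with a red painted butt end, 58 long x 16 wide x 15 high, its last 22 mm (+x end) thinner (about 10 high). Origin: centre of its underside; x along its length, z up. About 95 g. May be absent.
- wedge_blue: blue splitting wedge: dark steel bar with a blue painted butt end, 58 long x 16 wide x 15 high, its last 22 mm (+x end) thinner (about 10 high). Origin: centre of its underside; x along its length, z up. About 95 g. May be absent.
- wedge_yellow: yellow splitting wedge: dark steel bar with a yellow painted butt end, 58 long x 16 wide x 15 high, its last 22 mm (+x end) thinner (about 10 high). Origin: centre of its underside; x along its length, z up. About 95 g. May be absent.
- wedge_white: white splitting wedge: dark steel bar with a white painted butt end, 58 long x 16 wide x 15 high, its last 22 mm (+x end) thinner (about 10 high). Origin: centre of its underside; x along its length, z up. About 95 g. May be absent.
- tray: green plastic open tray, fixed, 210 (x) x 130 (y) x 28 high, walls and floor 5 thick; origin: centre of its underside
- rack: fixed wooden block 90 long (x) x 50 wide x 52 high, slot along x, open above and at both ends: 13 wide, 22 deep, floor 30 above the table. Origin: centre of its underside. The hook's handle plate goes edge down into the slot, hook x along block x, either way round; fully home its lower edge is on the slot floor: hook origin 14 above the block's
- stone: carved pale stone 70 x 170, about 70 high, lying on the back part of the stand's bars, 1.8 kg; origin: centre of its underside. Leave alone
- mallet: steel-headed mallet with a wooden handle, 260 long, lying on the bench, 0.9 kg; origin: mid length at table height. Leave alone
- tub: white plastic tub, 100 diameter, 100 high; origin: centre of its underside. Leave alone
There are look-alikes about, which are no part of the job. There is more than one size of the rack; the one meant has the size given above. Leave any purple look-alike of the wedge_red alone.

How it is judged:
By the outcome, as a careful person would: the job done as asked, in the order asked, and still so for the second after the job is handed in, with the robot touching nothing.
Of wedge_red, wedge_blue, wedge_yellow, wedge_white only 3 to 4 are there at a start; the rules pass over those that are not, and their reading is None.
At some moment in a run one of wedge_red, wedge_blue, wedge_yellow, wedge_white may be knocked a few centimetres aside while the robot is not near it.
Once in a run the grip may slacken for a moment while it holds something.
It also fails if it takes over 210 s, if anything falls off the work surface, if the arm or the gripper's body presses on something with over 40 N, if the wrist force passes 120 N, or if a joint passes its speed limit or range.

### The arm

A 7-joint arm with a two-finger parallel gripper is mounted at the origin on the work surface. World frame = base frame: x ahead of the robot, y to its left, z up, the work surface at z = 0. Lengths are in m, angles in rad, forces in N, time in s.
With the tool pointing down it reaches from about 0.4 to 0.85 m from the base axis. Payload 6.9 kg.
Tool frame: the origin (TCP) lies at the very end of the fingers, on their centre line; the grasp point (between the pads) lies 19 mm behind it; z points along the fingers, y is the line along which they close (so a half turn about z gives the same grasp; the last joint's range is limited). The gripper opens to 85 mm and grips with 20 to 120 N. Pads are 22 mm wide; open, the fingers measure 114 mm over their backs; the gripper's body (76 mm by 85 mm) begins 54 mm behind the grasp point. The pads swing forward as they close: fully open they stand 13 mm farther back than shut.
Start: joints at [0.105, 0.507, -0.238, 1.5, 0.126, 1.149, -0.155], TCP at [0.625, -0, 0.231] pointing down, gripper open.
Joint ranges: [-3.08, 3.08], [-0.24, 2.05], [-1.43, 1.35], [0, 2.5], [-1.52, 4.66], [0.17, 1.96], [-2.89, 2.89]. Speed limits (rad/s): [2.39, 2.39, 3.14, 3.14, 3.14, 3.14, 3.14].

### API

Orientations are given as a unit quaternion [w, x, y, z].
In Python, from bench import env, optics, ticket gives the robot as it stands.
- The arm moves only by the tool move_arm, never from a script. Its argument "deltas" is a list that holds one entry, the list of rows, each a list of 5 numbers: the shift along the tool's x, y, z in cm, then the turn about the tool's z in degrees, then the opening, from 0 (shut) to 1 (fully open). A call has 1 to 20 rows; each row is the pose to reach, as a shift and turn from the pose commanded when the call began, along the tool's axes at that moment; what a row does not reach only later rows make up. A row lasts 1/12 s, in which the tool goes at most 41.7 mm and 7.16 degrees, less where a joint would pass 70% of its speed; a pose out of reach is approached as far as the arm can. A call with a gripper value outside its range is refused whole. The fingers move at their own pace and stop on an object; "squeeze" is the grip in N (left out, the last holds). Time passes only in rows, so rows that repeat a pose let the fingers close. It gives the time, the measured TCP pose, the force, the opening and the grip force at its end, in the units of the state.
- env.get_obs(): the state, without advancing time (a new reading comes with each control period).
- optics.snapshot(name): name is "scene" or "side" or "wrist"; returns a dict with "image" (384x512x3 uint8, red, green, blue), "fx", "fy", "cx", "cy" (pixels), "view" (4x4, takes a point from world to camera coordinates). Camera axes: x right, y down, z forward; pixel columns grow to the right and rows downward; lengths in m; the calibration is good to about 2 mm. A picture is of the moment at which its call begins. There is no depth.
- ticket.close_job(): hands the job in; it is judged then, once.
The state is a dict: "clock": time; "q": joint angles; "joint_velocities": joint speeds; "joint_efforts": joint torques, N m; "ee_pos": TCP position; "orientation": TCP orientation; "wrist_force": force on the tool from outside, world axes, zero at the start; "moment": the same for the moment, N m; "opening": finger opening in m; "grip_force": force on a finger pad.
Only numpy, scipy, OpenCV 4.12 (cv2) and the standard library are available. Lean on these libraries where they do the work, as an engineer would, in place of code of your own. Each camera call takes 0.05 s, during which the arm holds its last target. There are 200 camera calls.

## Working session

There is one attempt and no reset: what is moved stays moved. The work goes in short steps, Python scripts to look and compute and a tool call to move; the robot and the scene stay as the last step left them, time stands still between calls to the robot, and variables do not carry over. Pictures are saved under pics/ and viewed, at most 14 in all, crops included, and the job is handed in when it is done.

Besides the shell and the picture viewer there is one more tool, called after ">>>" by a JSON object that holds its "fn" and its "kwargs", one argument or row to a line. move_arm: Moves the arm, as the interface text tells. Its arguments: {"type":"object","properties":{"deltas":{"type":"array"},"squeeze":{"type":"number"}},"required":["deltas"]}

```bash
ls; mkdir -p pics
cat > h.py <<'E'
import numpy as np, cv2, json
from bench import env, optics, ticket
def snap(name, fn):
    s=optics.snapshot(name); im=np.asarray(s["image"])
    cv2.imwrite(f"pics/{fn}.png", im[:,:,::-1])
    np.savez(f"pics/{fn}.npz", im=im, K=[s["fx"],s["fy"],s["cx"],s["cy"]], V=s["view"])
    return s
def load(fn):
    return np.load(f"pics/{fn}.npz")
def ray(fn,u,v):
    d=load(fn); fx,fy,cx,cy=d["K"]; V=d["V"]; R=V[:3,:3]; t=V[:3,3]
    return -R.T@t, R.T@np.array([(u-cx)/fx,(v-cy)/fy,1.])
def onz(fn,u,v,z):
    c,r=ray(fn,u,v); return c+r*(z-c[2])/r[2]
def tri(obs):
    A=np.zeros((3,3));b=np.zeros(3)
    for fn,u,v in obs:
        c,r=ray(fn,u,v); r=r/np.linalg.norm(r); P=np.eye(3)-np.outer(r,r); A+=P;b+=P@c
    return np.linalg.solve(A,b)
def proj(fn,p):
    d=load(fn); fx,fy,cx,cy=d["K"]; V=d["V"]; q=V[:3,:3]@np.array(p)+V[:3,3]
    return np.array([fx*q[0]/q[2]+cx, fy*q[1]/q[2]+cy])
def big(fn,out,x0,y0,x1,y1,s):
    im=cv2.imread(f"pics/{fn}.png")[y0:y1,x0:x1]
    cv2.imwrite(f"pics/{out}.png", cv2.resize(im,None,fx=s,fy=s,interpolation=cv2.INTER_CUBIC))
E
python3 - <<'E'
from h import *
for n in ("scene","side","wrist"): snap(n,n+"0")
a=cv2.imread("pics/scene0.png");b=cv2.imread("pics/side0.png")
big("scene0","scene0b",0,0,512,384,1.56)
big("side0","side0b",0,0,512,384,1.56)
o=env.get_obs(); print(o)
for n in("scene0","side0","wrist0"):
  print(ray(n,256,192), load(n)["K"])
E
```

```text
pics
{'clock': 0.15, 'q': array([ 0.10552745,  0.50812589, -0.23754301,  1.50091216,  0.12568245,
        1.14892823, -0.15478418]), 'joint_velocities': array([ 0.00093306, -0.00224682, -0.00057623, -0.00411944, -0.0013845 ,
       -0.00045928, -0.00087909]), 'joint_efforts': array([-1.45638624e-03, -6.21010351e+01, -2.18872748e+00, -2.49840939e+01,
        1.27439146e-02,  9.07797832e-03,  3.50406015e-05]), 'ee_pos': array([ 6.24602593e-01, -7.84836097e-05,  2.30638086e-01]), 'orientation': array([-4.86352623e-04,  7.07110455e-01,  7.07102766e-01, -4.95685987e-04]), 'wrist_force': array([-0.80993802,  0.11430594, -0.35401577]), 'moment': array([ 0.00297988, -0.0001283 , -0.02587821]), 'grip_force': 0.0, 'opening': 0.08532637077647034}
(array([ 1.40809579, -0.42703058,  1.33230259]), array([-0.51952815,  0.26840679, -0.81147386])) [426.88316372 426.88316372 264.5997804  189.45006913]
(array([0.44819682, 0.97830612, 0.95444604]), array([ 0.11698165, -0.72044929, -0.68359652])) [387.05956021 387.05956021 254.082463   190.68420087]
(array([0.62549892, 0.0755356 , 0.37287441]), array([-0.00946944, -0.30498757, -0.95242926])) [337.5862435  337.5862435  259.04938887 187.9070623 ]
```

View pics/scene0b.png

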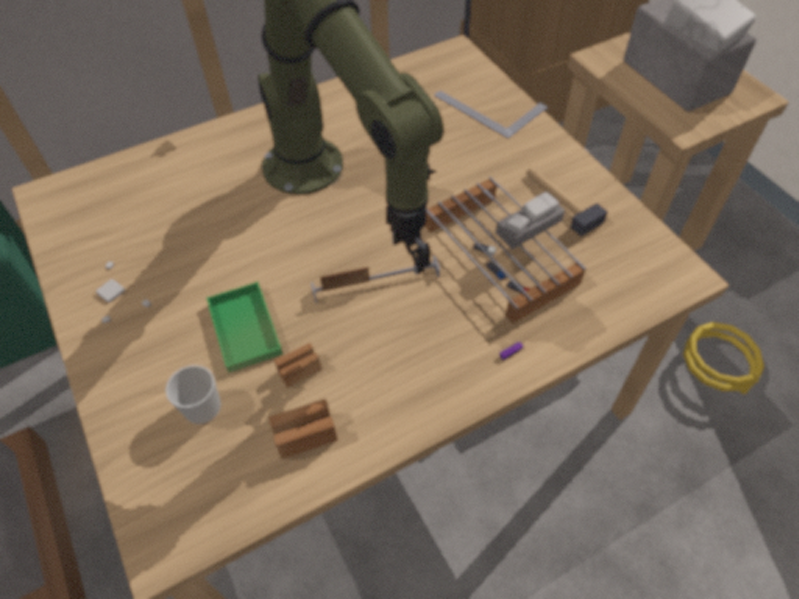

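View pics/side0b.png

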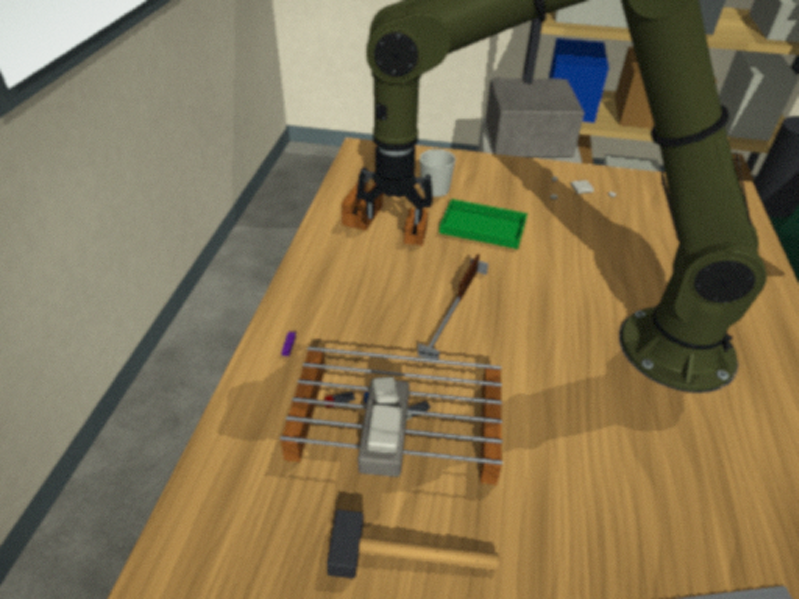

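The stand's open front faces the hook (towards −y). Stone and mallet are at the back. The rack pair is at lower left and the tray is beside it. I'll enlarge next.

Run:
```python
from h import *
a=cv2.imread("pics/scene0.png")[100:225,190:390]; b=cv2.imread("pics/side0.png")[205:315,170:335]
a=cv2.resize(a,None,fx=4,fy=4,interpolation=cv2.INTER_CUBIC)
b=cv2.resize(b,None,fx=4,fy=4,interpolation=cv2.INTER_CUBIC)
cv2.imwrite("pics/a1.png",a);cv2.imwrite("pics/b1.png",b)
big("scene0","c1",115,170,245,300,4.5)
for n,u,v in [("railA",497,184),("railB",430,222),("railC",580,268),("railD",512,312)]:
  print(n,onz("scene0",u/1.56,v/1.56,.06))
```

```text
railA [0.3888739  0.40730062 0.06      ]
railB [0.41775757 0.1810503  0.06      ]
railC [0.72936468 0.42126899 0.06      ]
railD [0.7546936  0.20340516 0.06      ]
```

View pics/a1.png

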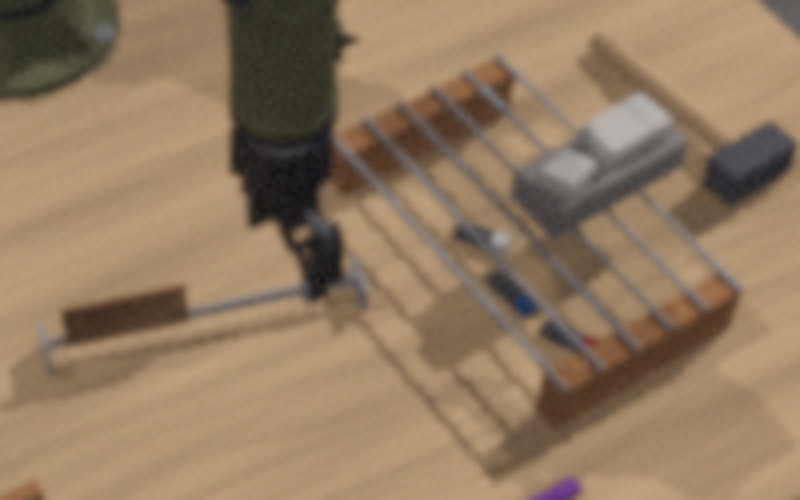

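View pics/b1.png

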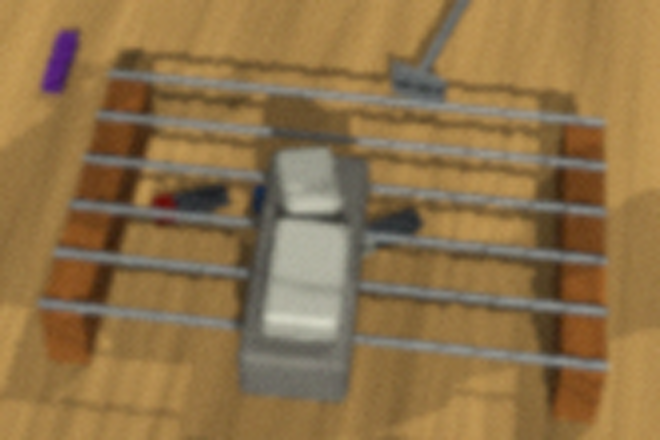

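View pics/c1.png

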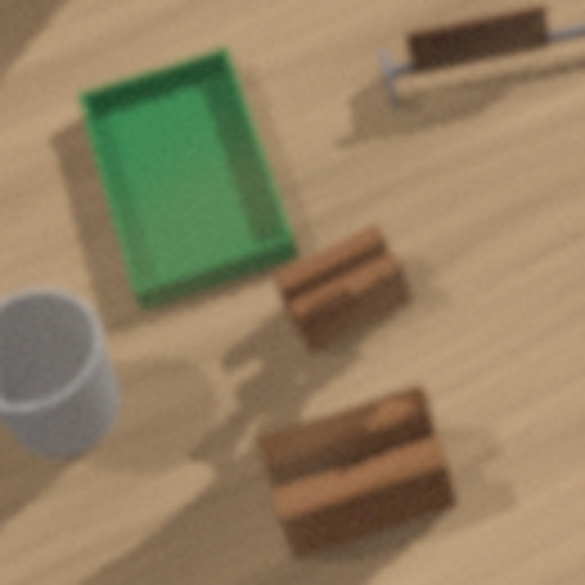

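Run:
```python
from h import *
big("wrist0","w0",0,0,512,384,1.56)
A=lambda u,v:(190+u/4,100+v/4); B=lambda u,v:(170+u/4,205+v/4); C=lambda u,v:(115+u/4.5,170+v/4.5)
P=lambda n,f,p,z: print(n,onz(f,*p,z).round(3))
P("white s","scene0",A(485,238),.0075);P("white tip b","side0",B(418,215),.01)
P("blue s","scene0",A(514,292),.0075)
P("red s","scene0",A(570,335),.0075);P("red b","side0",B(192,200),.0075)
P("foot","scene0",A(357,280),.016);P("foot b","side0",B(418,80),.016)
P("tail","scene0",A(47,350),.016)
P("tray","scene0",C(80,97),.028);P("tray","scene0",C(228,50),.028);P("tray","scene0",C(297,248),.028);P("tray","scene0",C(143,305),.028)
for q in [(275,272),(378,228),(410,265),(300,312)]: P("rackS","scene0",C(*q),.052)
for q in [(262,437),(422,388),(443,455),(278,500)]: P("rackL","scene0",C(*q),.052)
```

```text
white s [0.529 0.284 0.008]
white tip b [0.502 0.261 0.01 ]
blue s [0.602 0.27  0.008]
red s [0.673 0.288 0.008]
red b [0.673 0.279 0.007]
foot [0.517 0.14  0.016]
foot b [0.522 0.132 0.016]
tail [ 0.443 -0.162  0.016]
tray [ 0.34  -0.398  0.028]
tray [ 0.356 -0.272  0.028]
tray [ 0.567 -0.298  0.028]
tray [ 0.556 -0.423  0.028]
rackS [ 0.594 -0.324  0.052]
rackS [ 0.598 -0.238  0.052]
rackS [ 0.641 -0.231  0.052]
rackS [ 0.637 -0.321  0.052]
rackL [ 0.719 -0.386  0.052]
rackL [ 0.741 -0.268  0.052]
rackL [ 0.798 -0.278  0.052]
rackL [ 0.771 -0.395  0.052]
```

View pics/w0.png

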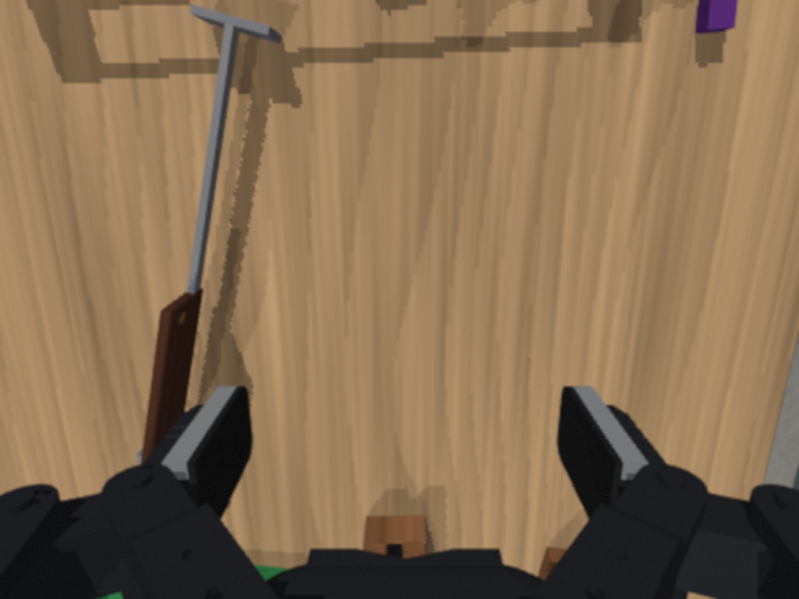

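Wrist view: hook at the left with its foot at (235,22) px, the handle's front end at (195,293), and a purple look-alike top right. Red, blue and white wedges are visible under the stand and no yellow so far. I'll look from above the stand.

>>> {"fn": "move_arm", "kwargs": {
  "deltas": [
    [[3,-1,0,0,1],[6,-2,-1,0,1],[9,-3,-2,0,1],[12,-4,-2,0,1],[15,-4,-2,0,1],[18,-4,-2,0,1],[21,-4,-2,0,1],[24,-4,-2,0,1],[25,-4,-2,0,1],[25,-4,-2,0,1],[25,-4,-2,0,1]]
  ]
}}

```text
clock: 1.07
ee_pos: [0.5848, 0.2497, 0.2508]
orientation: [0.0, 0.707, 0.707, -0.001]
wrist_force: [-0.2, -0.2, 0.2]
opening: 0.0852
grip_force: 0.0
```

Run:
```python
from h import *
snap("wrist","w1"); big("w1","w1b",0,0,512,384,1.56)
W=lambda u,v:(u/1.56,v/1.56)
print(env.get_obs()["ee_pos"])
for n,q,z in [("hfront L",(163,306),.07),("hfront R",(200,290),.07),("foot L",(192,9),.032),("foot R",(279,37),.032),("shank end",(230,28),.032)]:
  print(n,onz("wrist0",*W(*q),z).round(4))
snap("scene","s1");big("s1","s1b",190,100,390,225,4)
```

```text
[0.58525654 0.24837285 0.25091053]
hfront L [ 0.4792 -0.0255  0.07  ]
hfront R [ 0.5028 -0.0154  0.07  ]
foot L [0.5022 0.1436 0.032 ]
foot R [0.5517 0.1288 0.032 ]
shank end [0.5233 0.1336 0.032 ]
```

View pics/w1b.png

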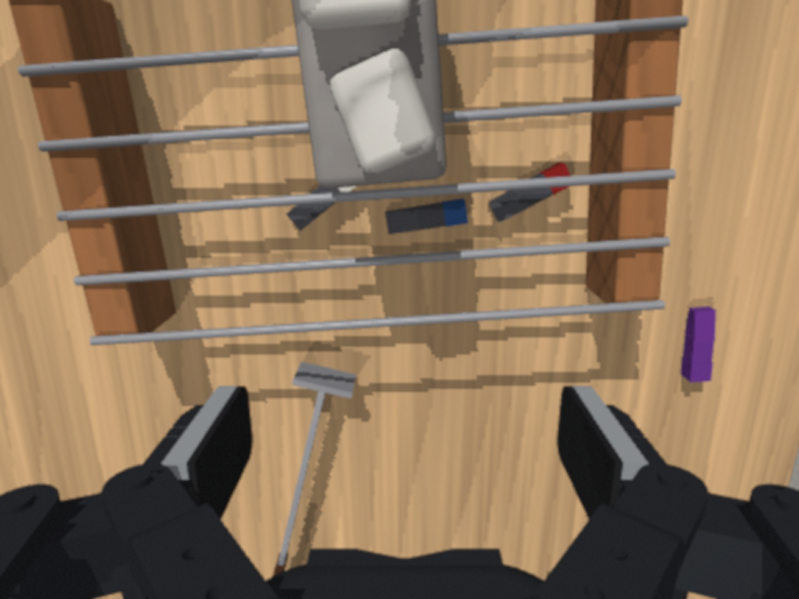

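Wrist view shows three wedges under the stand's middle: white tip (300,218) with its butt (347,188) partly under the stone, blue (427,215), red (530,192). The hook foot is in front at (325,380). I'll check under the stone from the left.

>>> {"fn": "move_arm", "kwargs": {
  "deltas": [
    [[0,-4,-2,0,1],[1,-8,-2,0,1],[2,-12,-2,0,1],[3,-16,-2,0,1],[4,-18,-2,0,1],[4,-18,-2,0,1],[4,-18,-2,0,1]]
  ]
}}

```text
clock: 1.75
ee_pos: [0.4048, 0.2891, 0.272]
orientation: [0.001, 0.707, 0.707, 0.001]
wrist_force: [0.6, 0.0, -1.4]
opening: 0.0857
grip_force: 0.0
```

Run:
```python
from h import *
print(env.get_obs()["ee_pos"])
snap("wrist","w2"); big("w2","w2b",150,0,512,300,2)
W=lambda u,v:(u/1.56,v/1.56)
for n,q,z in [("whiteTip",(300,220),.01),("whiteButt",(347,188),.015),("blueTip",(388,220),.01),("blueButt",(466,210),.015),("redTip",(494,212),.01),("redButt",(568,172),.015),("frontL",(93,340),.068),("frontR",(662,304),.068),
 ("bar6L",(22,70),.068),("bar6R",(686,22),.068),("stoneFL",(320,186),.068),("stoneFR",(443,175),.068),("footL",(298,366),.032),("footR",(356,379),.032),("shank",(283,560),.032),("shankend",(322,385),.032)]:
  print(n,onz("w1",*W(*q),z).round(4))
```

```text
[0.40475062 0.28909666 0.27203277]
whiteTip [0.5099 0.2633 0.01  ]
whiteButt [0.5454 0.2869 0.015 ]
blueTip [0.5741 0.2633 0.01  ]
blueButt [0.6302 0.2713 0.015 ]
redTip [0.6511 0.2692 0.01  ]
redButt [0.7008 0.298  0.015 ]
frontL [0.3793 0.1928 0.068 ]
frontR [0.7535 0.218  0.068 ]
bar6L [0.3676 0.3586 0.068 ]
bar6R [0.7429 0.3836 0.068 ]
stoneFL [0.5347 0.2935 0.068 ]
stoneFR [0.6093 0.3    0.068 ]
footL [0.5064 0.1571 0.032 ]
footR [0.5495 0.1464 0.032 ]
shank [ 0.483  -0.0231  0.032 ]
shankend [0.5236 0.1414 0.032 ]
```

View pics/w2b.png

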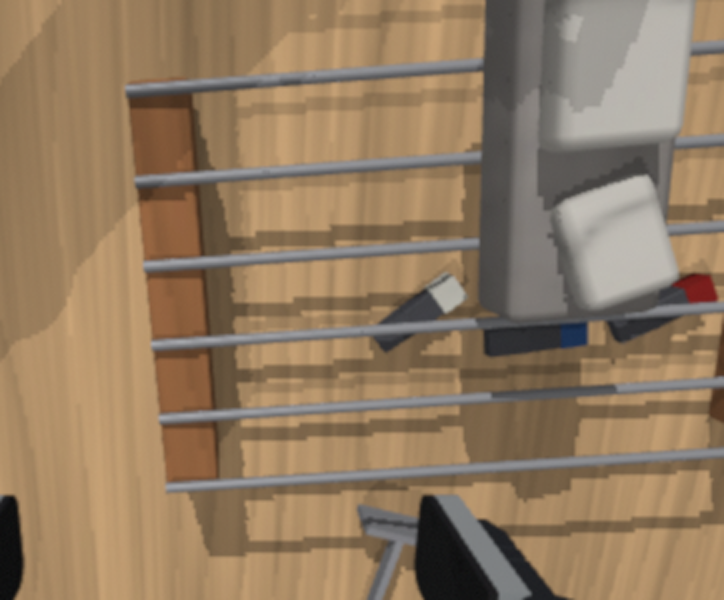

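No yellow is visible from the left either, so there are three wedges: white, blue and red. Next, grip the hook at about (0.474, −0.063), heading 14° off +y.

>>> {"fn": "move_arm", "kwargs": {
  "deltas": [
    [[-3,0.5,0,1,1],[-6,1,0,2,1],[-9,1.5,0,4,1],[-12,2,1,6,1],[-15,2.6,2,8,1],[-18,3.2,3,10,1],[-21,3.8,4,12,1],[-24,4.5,6,14,1],[-27,5.2,8,14,1],[-30,6,10,14,1],[-33,6.6,11,14,1],[-35.2,6.9,12,14,1],[-35.2,6.9,12,14,1],[-35.2,6.9,12,14,1],[-35.2,6.9,12,14,1]]
  ]
}}

```text
clock: 3.05
ee_pos: [0.4742, -0.0628, 0.1512]
orientation: [-0.0, 0.789, 0.615, -0.0]
wrist_force: [-0.4, 0.1, 1.5]
opening: 0.0855
grip_force: 0.0
```

Run:
```python
from h import *
o=env.get_obs();print(o["ee_pos"],o["orientation"])
snap("wrist","w3"); big("w3","w3b",0,0,512,384,1.56)
```

```text
[ 0.47418682 -0.06280458  0.15117886] [-1.32479357e-04  7.88656829e-01  6.14833618e-01 -1.01846303e-04]
```

View pics/w3b.png

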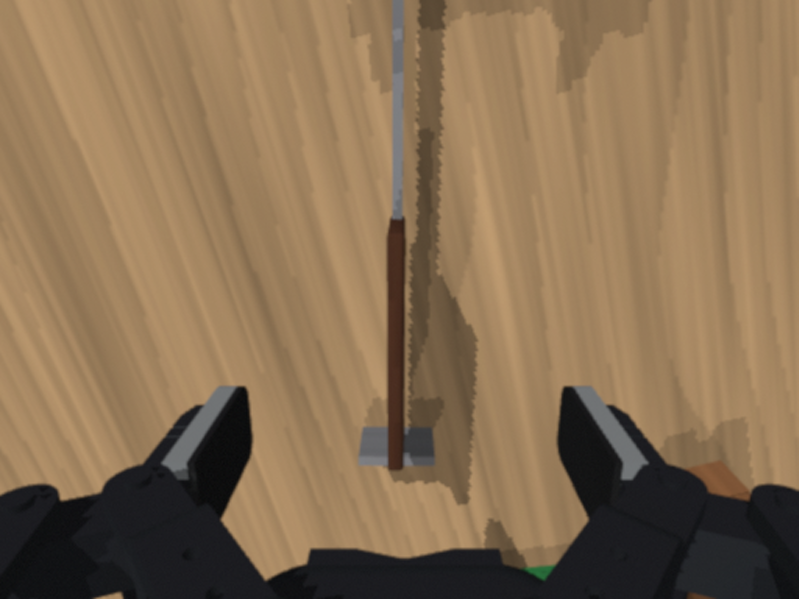

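Hook vertical in view, aligned with the fingers: handle top front (397,222), rear (396,468), foot of the tail (397,445).

Run:
```python
from h import *
a=onz("w3",397/1.56,222/1.56,.07);b=onz("w3",396/1.56,468/1.56,.07);print(a,b,(a+b)/2,np.linalg.norm(a-b))
d=(a-b)/np.linalg.norm(a-b);print(np.degrees(np.arctan2(d[0],d[1])),(a+b)/2+.025*d)
# height from w0/w3 : handle front top-left corner & foot
W=lambda u,v:(u/1.56,v/1.56)
print("front top",tri([("wrist0",*W(166,303)),("w3",*W(397,222))]))
```

```text
[ 0.48151451 -0.02445249  0.07      ] [ 0.45071034 -0.14262424  0.07      ] [ 0.46611242 -0.08353836  0.07      ] 0.12212067637594438
14.610323243232719 [ 0.47241852 -0.05934677  0.07      ]
front top [ 0.48134828 -0.02405567  0.06989176]
```

>>> {"fn": "move_arm", "kwargs": {
  "deltas": [
    [[0.1,-0.1,2,0.4,1],[0.3,-0.2,4,0.6,1],[0.3,-0.3,6,0.6,1],[0.3,-0.3,8,0.6,1],[0.3,-0.3,9.5,0.6,1],[0.3,-0.3,10.4,0.6,1],[0.3,-0.3,10.6,0.6,1],[0.3,-0.3,10.6,0.6,0],[0.3,-0.3,10.6,0.6,0],[0.3,-0.3,10.6,0.6,0],[0.3,-0.3,10.6,0.6,0],[0.3,-0.3,10.6,0.6,0],[0.3,-0.3,10.6,0.6,0],[0.3,-0.3,10.6,0.6,0],[0.3,-0.3,10.6,0.6,0],[0.3,-0.3,10.6,0.6,0],[0.3,-0.3,10.6,0.6,0]]
  ],
  "squeeze": 80
}}

```text
clock: 4.52
ee_pos: [0.472, -0.0585, 0.0457]
orientation: [0.0, 0.791, 0.612, 0.0]
wrist_force: [-0.5, -0.6, 6.2]
opening: 0.0062
grip_force: 78.5
```

Gripped: opening 6.2 mm, 78 N. Lift 22 mm, straighten the heading to +y, and line up with blue (x 0.602).

>>> {"fn": "move_arm", "kwargs": {
  "deltas": [
    [[0,0,-1,0,0],[0,0,-2.2,0,0],[0.1,1,-2.2,-2,0],[0.3,3,-2.2,-4,0],[0.5,5,-2.2,-6,0],[0.7,7,-2.2,-8,0],[0.9,9,-2.2,-10,0],[1,11,-2.2,-12,0],[1.2,12.5,-2.2,-14,0],[1.2,13.1,-2.2,-14.6,0],[1.2,13.1,-2.2,-14.6,0],[1.2,13.1,-2.2,-14.6,0]]
  ]
}}

```text
clock: 5.52
ee_pos: [0.6003, -0.0797, 0.0665]
orientation: [-0.001, 0.708, 0.707, -0.001]
wrist_force: [0.3, -0.1, -3.5]
opening: 0.0064
grip_force: 78.3
```

Run:
```python
from h import *
o=env.get_obs();print(o["ee_pos"],o["orientation"],o["opening"],o["grip_force"])
snap("scene","s2");snap("side","d2");snap("wrist","w4")
a=cv2.resize(cv2.imread("pics/s2.png")[90:215,230:390],None,fx=4,fy=4,interpolation=cv2.INTER_CUBIC)
b=cv2.resize(cv2.imread("pics/w4.png"),(640,480))[:90]
cv2.imwrite("pics/e1.png",np.vstack([a,b]))
```

```text
[ 0.60031755 -0.07974144  0.06654575] [-8.79932246e-04  7.07510252e-01  7.06702217e-01 -6.67036091e-04] 0.006410526583807463 78.33797335624695
```

View pics/e1.png

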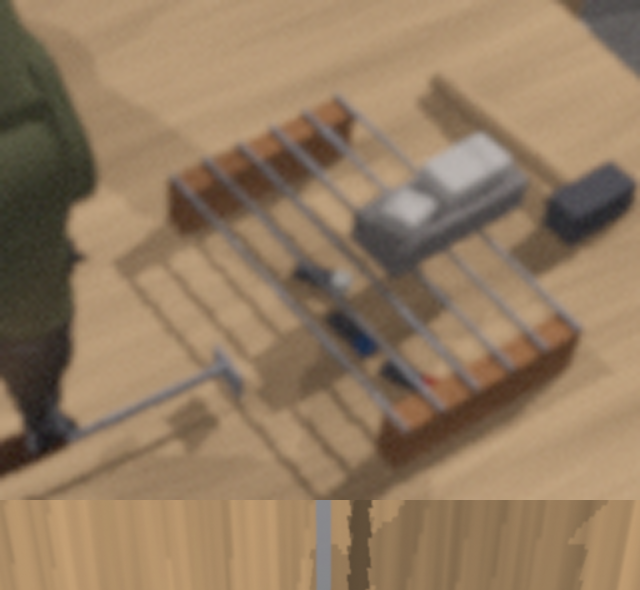

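Hook is level and straight (shank at image column 259), wedges undisturbed. Reach over blue, lower and drag out.

>>> {"fn": "move_arm", "kwargs": {
  "deltas": [
    [[2,0.1,0,0,0],[4,0.1,0,0,0],[6,0.1,0,0,0],[8,0.1,0,0,0],[10,0.1,0,0,0],[12,0.1,0,0,0],[14,0.1,0,0,0],[15.5,0.1,0,0,0],[16.5,0.1,0,0,0],[16.8,0.1,0,0,0],[16.8,0.1,0,0,0],[16.8,0.1,1,0,0],[16.8,0.1,1.8,0,0],[16.8,0.1,2.1,0,0],[16.8,0.1,2.1,0,0]]
  ]
}}

```text
clock: 6.92
ee_pos: [0.6021, 0.0864, 0.0458]
orientation: [-0.0, 0.708, 0.706, -0.001]
wrist_force: [-1.6, -1.7, 3.8]
opening: 0.0069
grip_force: 79.1
```

Run:
```python
from h import *
snap("scene","s3");snap("side","d3")
a=cv2.resize(cv2.imread("pics/s3.png")[120:205,280:390],None,fx=5,fy=5,interpolation=cv2.INTER_CUBIC)
cv2.imwrite("pics/e2.png",a)
```

```text
(no output)
```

View pics/e2.png

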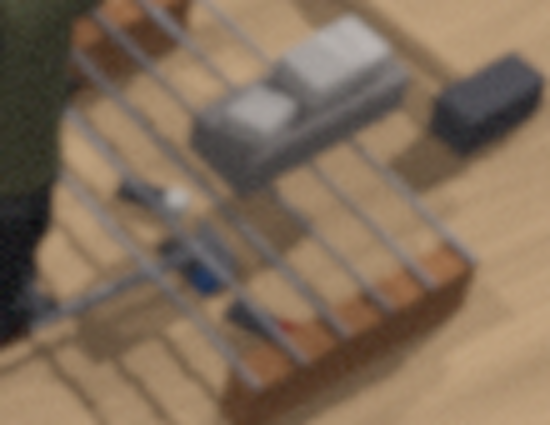

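The foot sits just behind blue (205,275), clear of white and red. Drag it out.

>>> {"fn": "move_arm", "kwargs": {
  "deltas": [
    [[-0.5,0,0,0,0],[-1.5,0,0,0,0],[-2.7,0,0,0,0],[-4,0,0,0,0],[-5.3,0,0,0,0],[-6.6,0,0,0,0],[-7.9,0,0,0,0],[-9.2,0,0,0,0],[-10.5,0,0,0,0],[-11.8,0,0,0,0],[-13.1,0,0,0,0],[-14.4,0,0,0,0],[-15.7,0,0,0,0],[-17,0,0,0,0],[-18.2,0,0,0,0],[-19.4,0,0,0,0],[-20.4,0,0,0,0],[-21,0,0,0,0],[-21,0,0,0,0],[-20.5,0,-1,0,0]]
  ]
}}

```text
clock: 8.68
ee_pos: [0.6012, -0.1178, 0.0549]
orientation: [-0.001, 0.708, 0.707, -0.001]
wrist_force: [-0.1, -0.3, -3.3]
opening: 0.0064
grip_force: 78.3
```

```bash
cat >> h.py <<'E'
HUE={"red":[(0,8),(172,180)],"blue":[(105,125)],"yellow":[(22,35)],"purple":[(130,160)]}
def blobs(fn,col,z=.013,smin=110,vmin=40):
    im=load(fn)["im"]; h=cv2.cvtColor(im,cv2.COLOR_RGB2HSV)
    if col=="white": m=((h[...,1]<40)&(h[...,2]>150)).astype(np.uint8)
    elif col=="dark": m=((h[...,2]<75)&(h[...,1]<110)).astype(np.uint8)
    else:
        m=np.zeros(h.shape[:2],np.uint8)
        for a,b in HUE[col]: m|=((h[...,0]>=a)&(h[...,0]<=b)&(h[...,1]>smin)&(h[...,2]>vmin)).astype(np.uint8)
    n,l,s,c=cv2.connectedComponentsWithStats(m)
    r=[]
    for i in range(1,n):
        if s[i,4]>=6:
            p=onz(fn,*c[i],z)
            if .3<p[0]<.9 and -.5<p[1]<.5: r.append((col,int(s[i,4]),c[i].round(1).tolist(),p.round(3).tolist()))
    return r
E
python3 - <<'E'
from h import *
snap("side","d4");snap("scene","s4")
for f in("side0","d4","s4","w1"):
  for c in("red","blue"): print(f,blobs(f,c))
print(blobs("d4","white"),blobs("s4","white"))
E
```

```text
side0 [('red', 17, [210.6, 255.1], [0.693, 0.288, 0.013])]
side0 []
d4 [('red', 17, [210.6, 255.1], [0.693, 0.288, 0.013])]
d4 []
s4 []
s4 [('blue', 9, [276.3, 196.3], [0.619, 0.066, 0.013])]
w1 [('red', 118, [356.5, 109.0], [0.693, 0.299, 0.013]), ('red', 29, [357.1, 121.2], [0.695, 0.286, 0.013])]
w1 [('blue', 203, [291.2, 135.7], [0.622, 0.27, 0.013])]
[('white', 197, [247.0, 249.7], [0.59, 0.246, 0.013]), ('white', 510, [246.2, 274.6], [0.574, 0.336, 0.013])] [('white', 175, [346.5, 130.2], [0.471, 0.5, 0.013]), ('white', 79, [331.2, 141.1], [0.49, 0.408, 0.013]), ('white', 22, [135.4, 242.8], [0.545, -0.465, 0.013])]
```

Blue is out at about (0.60, 0.07). Now red: foot at x 0.68.

>>> {"fn": "move_arm", "kwargs": {
  "deltas": [
    [[0,0,-0.8,0,0],[0,0,-1.3,0,0],[0,2,-1.3,0,0],[0,4,-1.3,0,0],[0.5,6,-1.3,0,0],[2,7.5,-1.3,0,0],[4,7.9,-1.3,0,0],[6.5,7.9,-1.3,0,0],[9,7.9,-1.3,0,0],[11.5,7.9,-1.3,0,0],[14,7.9,-1.3,0,0],[16.5,7.9,-1.3,0,0],[19,7.9,-1.3,0,0],[21,7.9,-1.3,0,0],[22,7.9,-1.3,0,0],[22.5,7.9,-1.3,0,0],[22.5,7.9,-1.3,0,0],[22.5,7.9,0,0,0],[22.5,7.9,0.8,0,0],[22.5,7.9,0.9,0,0]]
  ]
}}

```text
clock: 10.45
ee_pos: [0.6815, 0.1056, 0.0458]
orientation: [0.0, 0.708, 0.706, -0.001]
wrist_force: [-0.7, -2.1, 3.3]
opening: 0.0062
grip_force: 79.4
```

>>> {"fn": "move_arm", "kwargs": {
  "deltas": [
    [[-0.5,0,0,0,0],[-1.5,0,0,0,0],[-2.7,0,0,0,0],[-4,0,0,0,0],[-5.3,0,0,0,0],[-6.6,0,0,0,0],[-7.9,0,0,0,0],[-9.2,0,0,0,0],[-10.5,0,0,0,0],[-11.8,0,0,0,0],[-13.1,0,0,0,0],[-14.4,0,0,0,0],[-15.7,0,0,0,0],[-17,0,0,0,0],[-18.2,0,0,0,0],[-19.4,0,0,0,0],[-20.6,0,0,0,0],[-21.4,0,0,0,0],[-21.4,0,0,0,0],[-20.9,0,-1,0,0]]
  ]
}}

```text
clock: 12.12
ee_pos: [0.68, -0.1027, 0.0555]
orientation: [-0.001, 0.708, 0.706, -0.002]
wrist_force: [-0.1, -0.5, -2.5]
opening: 0.0066
grip_force: 78.6
```

Run:
```python
from h import *
snap("side","d5");snap("scene","s5")
for f in("d5","s5"):
  for c in("red","blue","purple"): print(f,blobs(f,c,smin=90))
```

```text
d5 []
d5 [('blue', 22, [248.7, 208.0], [0.619, 0.069, 0.013])]
d5 [('purple', 76, [184.5, 220.0], [0.815, 0.166, 0.013])]
s5 [('red', 21, [289.8, 208.9], [0.693, 0.08, 0.013]), ('red', 30, [233.8, 225.9], [0.655, -0.133, 0.013])]
s5 [('blue', 14, [276.5, 196.5], [0.62, 0.066, 0.013])]
s5 [('purple', 54, [326.7, 224.7], [0.817, 0.16, 0.013])]
```

Red is out at about (0.69, 0.08).

Run:
```python
from h import *
for q in [(450,273),(466,296),(428,290),(374,337),(388,350)]: print(onz("w2",150+q[0]/2,q[1]/2,.013).round(4))
# check still there in s5
im=load("s5")["im"].astype(int)-load("s2")["im"].astype(int)
for p in[(.548,.292,.013),(.51,.265,.01)]:
  u=proj("s5",p).round().astype(int); print(u, np.abs(im[u[1]-3:u[1]+4,u[0]-3:u[0]+4]).mean())
```

```text
[0.5443 0.3053 0.013 ]
[0.5553 0.2915 0.013 ]
[0.5321 0.2951 0.013 ]
[0.5017 0.2662 0.013 ]
[0.5109 0.258  0.013 ]
[316 161] 1.9251700680272108
[305 158] 2.251700680272109
```

>>> {"fn": "move_arm", "kwargs": {
  "deltas": [
    [[0,0,-0.8,0,0],[0,0,-1.3,0,0],[0,-3,-1.3,0,0],[0,-6,-1.3,0,0],[0,-9,-1.3,0,0],[0.5,-12,-1.3,0,0],[2,-14,-1.3,0,0],[4,-15,-1.3,0,0],[6.5,-15,-1.3,0,0],[9,-15,-1.3,0,0],[11.5,-15,-1.3,0,0],[14,-15,-1.3,0,0],[16.5,-15,-1.3,0,0],[19,-15,-1.3,0,0],[20.5,-15,-1.3,0,0],[21,-15,-1.3,0,0],[21,-15,-1.3,0,0],[21,-15,0,0,0],[21,-15,0.8,0,0],[21,-15,0.9,0,0]]
  ]
}}

```text
clock: 13.88
ee_pos: [0.5308, 0.1073, 0.047]
orientation: [-0.0, 0.708, 0.707, -0.001]
wrist_force: [-0.2, -0.7, -3.1]
opening: 0.0062
grip_force: 79.0
```

>>> {"fn": "move_arm", "kwargs": {
  "deltas": [
    [[-0.5,0,0,0,0],[-1.5,0,0,0,0],[-2.7,0,0,0,0],[-4,0,0,0,0],[-5.3,0,0,0,0],[-6.6,0,0,0,0],[-7.9,0,0,0,0],[-9.2,0,0,0,0],[-10.5,0,0,0,0],[-11.8,0,0,0,0],[-13.1,0,0,0,0],[-14.4,0,0,0,0],[-15.7,0,0,0,0],[-17,0,0,0,0],[-18.2,0,0,0,0],[-19.4,0,0,0,0],[-20.6,0,0,0,0],[-21.4,0,0,0,0],[-21.4,0,0,0,0],[-20.9,0,-1,0,0]]
  ]
}}

```text
clock: 15.55
ee_pos: [0.5303, -0.1012, 0.0571]
orientation: [-0.001, 0.708, 0.706, -0.001]
wrist_force: [0.2, -0.2, -3.4]
opening: 0.0065
grip_force: 79.0
```

Run:
```python
from h import *
snap("side","d6");snap("scene","s6")
for f in("d6","s6"):
  for c in("red","blue","purple","white"): print(f,blobs(f,c,smin=90))
```

```text
d6 [('red', 26, [226.5, 208.0], [0.693, 0.085, 0.013])]
d6 [('blue', 22, [248.7, 208.0], [0.619, 0.069, 0.013])]
d6 [('purple', 76, [184.5, 220.0], [0.815, 0.166, 0.013])]
d6 [('white', 193, [246.9, 249.8], [0.59, 0.247, 0.013]), ('white', 504, [246.2, 274.7], [0.574, 0.336, 0.013])]
s6 [('red', 23, [289.7, 208.8], [0.692, 0.081, 0.013])]
s6 [('blue', 13, [276.4, 196.4], [0.62, 0.066, 0.013])]
s6 [('purple', 56, [326.8, 224.6], [0.817, 0.161, 0.013])]
s6 [('white', 174, [346.4, 130.2], [0.471, 0.5, 0.013]), ('white', 70, [331.7, 141.2], [0.492, 0.409, 0.013])]
```

Now stand the hook aside at x ≈ 0.44 and release it.

>>> {"fn": "move_arm", "kwargs": {
  "deltas": [
    [[0,0,-1.2,0,0],[0,-2,-1.2,0,0],[0,-4.5,-1.2,0,0],[0,-7,-1.2,0,0],[-1,-9,-1.2,0,0],[-2.5,-9,-1.2,0,0],[-3,-9,-1,0,0],[-3,-9,0,0,0],[-3,-9,0.8,0,0],[-3,-9,1.1,0,0],[-3,-9,1.1,0,0],[-3,-9,1.1,0,0],[-3,-9,1.1,0,0.5],[-3,-9,1.1,0,0.5],[-3,-9,1.1,0,0.5],[-3,-9,1.1,0,0.5],[-3,-9,1.1,0,0.5]]
  ]
}}

```text
clock: 17.07
ee_pos: [0.4418, -0.1299, 0.0475]
orientation: [0.0, 0.707, 0.707, 0.0]
wrist_force: [-0.8, 1.2, -0.3]
opening: 0.0426
grip_force: 0.0
```

>>> {"fn": "move_arm", "kwargs": {
  "deltas": [
    [[0,0,-2,0,0.6],[0,0,-5,0,0.6],[0,0,-9,0,0.6],[0,3,-13,0,0.6],[1,6,-16,0,0.6],[4,9,-18,0,0.6],[7,12,-18,0,0.6],[10,15,-18,0,0.6],[13,17,-18,0,0.6],[15,17,-18,0,0.6],[15,17,-18,0,0.6],[15,17,-18,0,0.6]]
  ]
}}

```text
clock: 18.07
ee_pos: [0.6115, 0.0226, 0.2268]
orientation: [-0.001, 0.706, 0.709, -0.0]
wrist_force: [0.3, -0.2, -0.2]
opening: 0.0512
grip_force: 0.0
```

Run:
```python
from h import *
print(env.get_obs()["ee_pos"])
snap("wrist","w5"); big("w5","w5b",0,0,512,384,1.56)
```

```text
[0.61150818 0.02263475 0.22682501]
```

View pics/w5b.png

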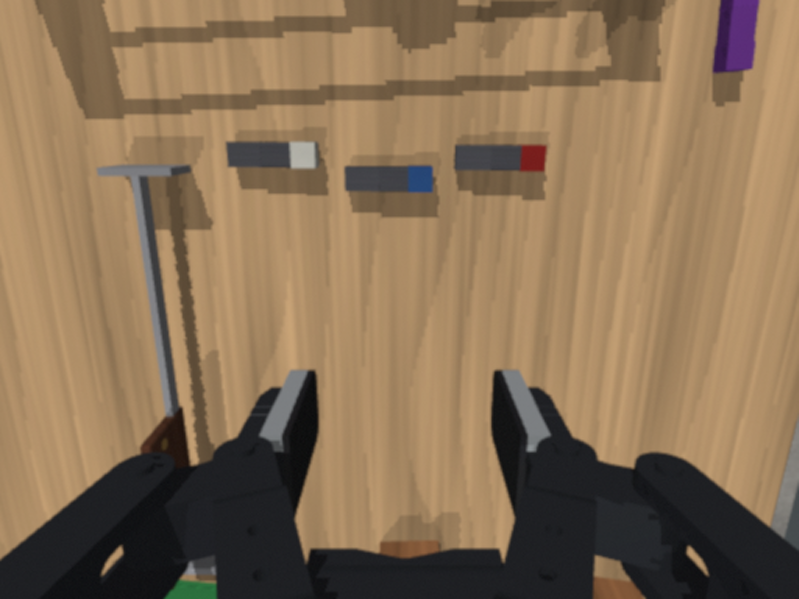

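Wrist view: all three wedges out and parallel to x, with centres at white (272,154), blue (389,179), red (500,158). The hook stands at the left, foot at (145,172).

Run:
```python
from h import *
W=lambda u,v:(u/1.56,v/1.56)
for n,q in[("white",[(228,154),(319,154)]),("blue",[(345,179),(433,178)]),("red",[(456,158),(546,158)])]:
  print(n,[onz("w5",*W(*p),.013).round(4) for p in q],np.mean([onz("w5",*W(*p),.013) for p in q],0).round(4))
# two-view height check of butts: w5 colour blob vs scene blob
print("red",tri([("w5",*W(533,158)),("s6",289.7,208.8)]),"blue",tri([("w5",*W(421,179)),("s6",276.4,196.4)]))
o=env.get_obs();print(o["ee_pos"],o["orientation"],o["q"])
```

```text
white [array([0.497, 0.084, 0.013]), array([0.5565, 0.0842, 0.013 ])] [0.5268 0.0841 0.013 ]
blue [array([0.5731, 0.0682, 0.013 ]), array([0.6314, 0.069 , 0.013 ])] [0.6023 0.0686 0.013 ]
red [array([0.6463, 0.082 , 0.013 ]), array([0.7053, 0.0822, 0.013 ])] [0.6758 0.0821 0.013 ]
red [0.69511008 0.08076996 0.01641682] blue [0.62228507 0.06699206 0.01534465]
[0.61124918 0.02031157 0.22693272] [-1.25618841e-04  7.06721379e-01  7.07491774e-01 -5.15782030e-04] [ 0.09505823  0.49244888 -0.27095421  1.54337248  0.14110744  1.12597177
 -0.20508423]
```

Pick blue: turn 90° so the fingers close across its width.

>>> {"fn": "move_arm", "kwargs": {
  "deltas": [
    [[0.5,-0.2,1,7,0.5],[1,-0.4,2,14,0.5],[2,-0.6,4,21,0.5],[3,-0.8,6,28,0.5],[4,-0.9,8,35,0.5],[4.7,-0.9,10,42,0.5],[4.7,-0.9,12,49,0.5],[4.7,-0.9,14,56,0.5],[4.7,-0.9,15,63,0.5],[4.7,-0.9,15,70,0.5],[4.7,-0.9,15,77,0.5],[4.7,-0.9,15,84,0.5],[4.7,-0.9,15,90,0.5],[4.7,-0.9,15,90,0.5],[4.7,-0.9,15,90,0.5],[4.7,-0.9,15,90,0.5]]
  ]
}}

```text
clock: 19.45
ee_pos: [0.6025, 0.0661, 0.0775]
orientation: [0.0, 1.0, 0.001, 0.0]
wrist_force: [-0.3, 0.7, 0.3]
opening: 0.0426
grip_force: 0.0
```

>>> {"fn": "move_arm", "kwargs": {
  "deltas": [
    [[0,-0.1,2,0,0.5],[0,-0.1,4,0,0.5],[0,-0.1,6,0,0.5],[0,-0.1,7,0,0.5],[0,-0.1,7.3,0,0.5],[0,-0.1,7.3,0,0.4],[0,-0.1,7.3,0,0],[0,-0.1,7.3,0,0],[0,-0.1,7.3,0,0],[0,-0.1,7.3,0,0],[0,-0.1,7.3,0,0],[0,-0.1,7.3,0,0],[0,-0.1,7.3,0,0]]
  ],
  "squeeze": 60
}}

```text
clock: 20.53
ee_pos: [0.6034, 0.0682, 0.0055]
orientation: [-0.0, 1.0, 0.0, 0.001]
wrist_force: [-0.9, -0.3, 6.9]
opening: 0.0142
grip_force: 59.9
```

>>> {"fn": "move_arm", "kwargs": {
  "deltas": [
    [[0,0,-3,0,0],[0,0,-6,0,0],[-0.5,2,-9,0,0],[-1.5,5,-12,0,0],[-2.5,8,-13,0,0],[-3.5,11,-13,0,0],[-4.5,14,-13,0,0],[-5.5,17,-13,0,0],[-6.5,20,-13,0,0],[-7.5,23,-13,0,0],[-8.5,26,-13,0,0],[-9.5,29,-13,0,0],[-10.5,32,-13,0,0],[-11.5,35,-13,0,0],[-12.5,38,-13,0,0],[-13.5,41,-13,0,0],[-14.5,43,-13,0,0],[-14.5,43,-13,0,0],[-14.5,43,-13,0,0]]
  ]
}}

```text
clock: 22.12
ee_pos: [0.4564, -0.3632, 0.1344]
orientation: [0.0, 1.0, -0.002, -0.0]
wrist_force: [0.6, 1.5, -0.9]
opening: 0.0143
grip_force: 59.1
```

Run:
```python
from h import *
o=env.get_obs();print(o["ee_pos"],o["opening"],o["grip_force"])
snap("wrist","w6");snap("scene","s7");snap("side","d7")
h=[]
for f in("s7","w6","d7"):
  im=load(f)["im"];hs=cv2.cvtColor(im,cv2.COLOR_RGB2HSV);m=((hs[...,0]>45)&(hs[...,0]<85)&(hs[...,1]>120)).astype(np.uint8)
  c=max(cv2.findContours(m,0,2)[0],key=cv2.contourArea);q=cv2.approxPolyDP(c,6,True)[:,0]
  print(f,[(p.tolist(),onz(f,*map(float,p),.028)[:2].round(3).tolist()) for p in q])
  print(blobs(f,"blue"),blobs(f,"red"))
```

```text
[ 0.45644245 -0.36322859  0.13439992] 0.014275677869528111 59.102692790329456
s7 [([164, 183], [0.361, -0.281]), ([152, 187], [0.356, -0.327]), ([149, 199], [0.403, -0.357]), ([134, 192], [0.344, -0.395]), ([141, 214], [0.452, -0.406]), ([163, 202], [0.442, -0.317])]
[('blue', 12, [147.9, 195.1], [0.372, -0.353, 0.013])] [('red', 21, [290.0, 209.0], [0.694, 0.081, 0.013])]
w6 [([165, 44], [0.559, -0.299]), ([157, 283], [0.372, -0.276]), ([174, 292], [0.364, -0.29]), ([195, 287], [0.368, -0.308]), ([211, 250], [0.403, -0.323]), ([239, 232], [0.419, -0.346]), ([242, 195], [0.45, -0.349]), ([277, 196], [0.449, -0.376]), ([278, 232], [0.419, -0.378]), ([301, 244], [0.408, -0.396]), ([311, 265], [0.389, -0.405]), ([348, 68], [0.543, -0.425])]
[('blue', 1635, [258.9, 219.2], [0.424, -0.362, 0.013])] [('red', 9, [44.9, 206.6], [0.436, -0.184, 0.013]), ('red', 9, [52.8, 208.4], [0.434, -0.191, 0.013]), ('red', 7, [14.4, 216.3], [0.427, -0.157, 0.013]), ('red', 7, [42.9, 215.4], [0.428, -0.181, 0.013])]
d7 [([288, 129], [0.544, -0.411]), ([282, 149], [0.55, -0.265]), ([331, 158], [0.356, -0.247]), ([337, 137], [0.337, -0.395])]
[] [('red', 27, [226.7, 207.7], [0.693, 0.083, 0.013])]
```

>>> {"fn": "move_arm", "kwargs": {
  "deltas": [
    [[0,0,3,0,0],[0,0,6,0,0],[0,0,9,0,0],[0,0,11,0,0],[0,0,12,0,0],[0,0,12.3,0,0],[0,0,12.3,0,0],[0,0,12.3,0,0.35],[0,0,12.3,0,0.35],[0,0,12.3,0,0.35],[0,0,12.3,0,0.35],[0,0,10,0,0.35],[0,0,7,0,0.35],[0,0,3,0,0.35],[0,0,0,0,0.35],[0,0,0,0,0.35]]
  ]
}}

```text
clock: 23.6
ee_pos: [0.4601, -0.3643, 0.1409]
orientation: [0.003, 1.0, -0.0, 0.004]
wrist_force: [1.1, -0.4, -0.2]
opening: 0.0299
grip_force: 0.0
```

Run:
```python
from h import *
print(env.get_obs()["ee_pos"],env.get_obs()["opening"])
snap("wrist","w7");snap("scene","s8");snap("side","d8")
for f,z in(("s8",.018),("w7",.018),("d8",.018)):
  print([b for b in blobs(f,"blue",z) if b[1]>6],blobs(f,"red"))
```

```text
[ 0.46014973 -0.36432235  0.14090575] 0.02992884648437879
[] [('red', 23, [289.7, 209.0], [0.693, 0.08, 0.013])]
[('blue', 420, [254.0, 161.4], [0.478, -0.36, 0.018])] [('red', 6, [18.5, 206.2], [0.439, -0.16, 0.013]), ('red', 15, [36.5, 219.8], [0.426, -0.173, 0.013]), ('red', 9, [43.9, 220.7], [0.425, -0.179, 0.013])]
[('blue', 7, [303.0, 140.7], [0.474, -0.354, 0.018])] [('red', 25, [226.6, 208.1], [0.693, 0.085, 0.013])]
```

Blue is in the tray. Now red.

>>> {"fn": "move_arm", "kwargs": {
  "deltas": [
    [[1.4,-2.8,0,0,0.5],[2.8,-5.6,0,0,0.5],[4.2,-8.4,0,0,0.5],[5.6,-11.2,0,0,0.5],[7,-14,0,0,0.5],[8.4,-16.8,0,0,0.5],[9.8,-19.6,0,0,0.5],[11.2,-22.4,0,0,0.5],[12.6,-25.2,0,0,0.5],[14,-28,0,0,0.5],[15.4,-30.8,0,0,0.5],[16.8,-33.6,0,0,0.5],[18.2,-36.4,1,0,0.5],[19.6,-39.2,2,0,0.5],[21,-42,4,0,0.5],[21.7,-44.4,6,0,0.5],[21.7,-44.4,6,0,0.5],[21.7,-44.4,6,0,0.5],[21.7,-44.4,6,0,0.5]]
  ]
}}

```text
clock: 25.33
ee_pos: [0.6737, 0.0812, 0.0728]
orientation: [0.001, 1.0, -0.0, -0.001]
wrist_force: [0.2, -1.3, 0.9]
opening: 0.0425
grip_force: 0.0
```

Run:
```python
from h import *
print(env.get_obs()["ee_pos"])
snap("wrist","w8");snap("side","d9");snap("scene","s9")
for f in("w8","d9","s9"): print([b for b in blobs(f,"red")])
print(blobs("w8","dark")[:8])
```

```text
[0.67374181 0.08123799 0.07282301]
[('red', 776, [258.5, 173.6], [0.697, 0.082, 0.013])]
[('red', 27, [226.6, 207.9], [0.693, 0.084, 0.013])]
[('red', 22, [289.9, 208.9], [0.693, 0.081, 0.013])]
[('dark', 153, [257.1, 206.4], [0.675, 0.083, 0.013]), ('dark', 35578, [257.5, 336.9], [0.574, 0.083, 0.013])]
```

>>> {"fn": "move_arm", "kwargs": {
  "deltas": [
    [[0.1,0,2,0,0.5],[0.1,0,4,0,0.5],[0.1,0,6,0,0.5],[0.1,0,6.6,0,0.5],[0.1,0,6.8,0,0.5],[0.1,0,6.8,0,0.4],[0.1,0,6.8,0,0],[0.1,0,6.8,0,0],[0.1,0,6.8,0,0],[0.1,0,6.8,0,0],[0.1,0,6.8,0,0],[0.1,0,6.8,0,0],[0.1,0,6.8,0,0]]
  ]
}}

```text
clock: 26.57
ee_pos: [0.6766, 0.0821, 0.008]
orientation: [-0.0, 1.0, -0.0, 0.001]
wrist_force: [-1.6, -0.6, 6.0]
opening: 0.0138
grip_force: 59.4
```

>>> {"fn": "move_arm", "kwargs": {
  "deltas": [
    [[0,0,-4,0,0],[0,0,-8,0,0],[-0.5,2,-12,0,0],[-1.5,5,-13,0,0],[-2.6,8,-13,0,0],[-3.7,11,-13,0,0],[-4.8,14,-13,0,0],[-5.9,17,-13,0,0],[-7,20,-13,0,0],[-8.1,23,-13,0,0],[-9.2,26,-13,0,0],[-10.3,29,-13,0,0],[-11.4,32,-13,0,0],[-12.5,35,-13,0,0],[-13.6,38,-13,0,0],[-14.8,40.5,-13,0,0],[-15.9,42.3,-13,0,0],[-15.9,42.3,-13,0,0],[-15.9,42.3,-13,0,0],[-15.9,42.3,-13,0,0]]
  ]
}}

```text
clock: 28.23
ee_pos: [0.5171, -0.34, 0.1365]
orientation: [-0.0, 1.0, 0.0, 0.0]
wrist_force: [0.7, 0.4, 0.1]
opening: 0.0141
grip_force: 58.8
```

>>> {"fn": "move_arm", "kwargs": {
  "deltas": [
    [[-0.5,-0.3,2,0,0],[-1,-0.6,5,0,0],[-1,-0.6,8,0,0],[-1,-0.6,10.5,0,0],[-1,-0.6,11.8,0,0],[-1,-0.6,12.2,0,0],[-1,-0.6,12.2,0,0],[-1,-0.6,12.2,0,0.28],[-1,-0.6,12.2,0,0.28],[-1,-0.6,12.2,0,0.28],[-1,-0.6,12.2,0,0.28],[-1,-0.6,10,0,0.28],[-1,-0.6,7,0,0.28],[-1,-0.6,3,0,0.28],[-1,-0.6,0,0,0.28],[-1,-0.6,0,0,0.28]]
  ]
}}

```text
clock: 29.57
ee_pos: [0.5094, -0.3371, 0.1432]
orientation: [0.003, 1.0, -0.0, 0.005]
wrist_force: [0.5, -0.3, 0.8]
opening: 0.0243
grip_force: 0.0
```

Run:
```python
from h import *
print(env.get_obs()["ee_pos"],env.get_obs()["opening"])
snap("wrist","w9");snap("side","d10");snap("scene","s10")
for f in("w9","d10","s10"): print([b for c in("red","blue") for b in blobs(f,c,.018) if b[1]>12])
W=lambda p:proj("s10",p).round().astype(int)
a,b=load("s10")["im"].astype(int),load("s9")["im"].astype(int)
for p in[(.546,.083,.013),(.51,.083,.01)]:
  u=W(p);print(u,np.abs(a-b)[u[1]-3:u[1]+4,u[0]-3:u[0]+4].mean(),a[u[1],u[0]])
```

```text
[ 0.50943033 -0.33709027  0.14315645] 0.024315889794376013
[('red', 422, [252.9, 160.4], [0.528, -0.332, 0.018]), ('red', 14, [55.1, 274.4], [0.424, -0.155, 0.018]), ('red', 16, [62.3, 279.8], [0.419, -0.16, 0.018]), ('blue', 428, [285.8, 216.2], [0.479, -0.36, 0.018])]
[]
[]
[270 181] 11.326530612244898 [155 151 146]
[266 175] 2.5170068027210886 [80 77 80]
```

>>> {"fn": "move_arm", "kwargs": {
  "deltas": [
    [[0,-3,0,0,0.5],[0.2,-6,0,0,0.5],[0.4,-9,0,0,0.5],[0.6,-12,0,0,0.5],[0.8,-15,0,0,0.5],[1,-18,0,0,0.5],[1.2,-21,0,0,0.5],[1.4,-24,0,0,0.5],[1.6,-27,0,0,0.5],[1.8,-30,0,0,0.5],[1.9,-33,0,0,0.5],[1.9,-36,1,0,0.5],[1.9,-39,3,0,0.5],[1.9,-41,5,0,0.5],[1.9,-41.7,6,0,0.5],[1.9,-41.7,6,0,0.5],[1.9,-41.7,6,0,0.5],[1.9,-41.7,6,0,0.5]]
  ]
}}

```text
clock: 31.22
ee_pos: [0.5259, 0.0801, 0.0766]
orientation: [0.001, 1.0, -0.001, 0.0]
wrist_force: [0.4, -0.6, 0.8]
opening: 0.043
grip_force: 0.0
```

Run:
```python
from h import *
print(env.get_obs()["ee_pos"])
snap("wrist","w10");snap("scene","s11")
big("w10","w10b",130,40,400,260,2.2)
print(blobs("w10","white"),blobs("w10","dark"))
```

```text
[0.52589759 0.08012441 0.07659472]
[('white', 640, [254.6, 178.2], [0.545, 0.084, 0.013]), ('white', 260, [13.9, 244.3], [0.499, 0.246, 0.013]), ('white', 45, [296.0, 336.0], [0.424, 0.054, 0.013])] [('dark', 182, [4.6, 179.0], [0.545, 0.242, 0.013]), ('dark', 204, [248.6, 205.8], [0.527, 0.088, 0.013]), ('dark', 118, [264.1, 205.4], [0.527, 0.078, 0.013]), ('dark', 9, [257.6, 215.8], [0.52, 0.082, 0.013]), ('dark', 36564, [260.8, 336.5], [0.424, 0.08, 0.013]), ('dark', 138, [269.4, 291.4], [0.462, 0.074, 0.013])]
```

>>> {"fn": "move_arm", "kwargs": {
  "deltas": [
    [[0,-0.3,2,0,0.5],[0,-0.3,4,0,0.5],[0,-0.3,6,0,0.5],[0,-0.3,6.8,0,0.5],[0,-0.3,7,0,0.5],[0,-0.3,7,0,0.4],[0,-0.3,7,0,0],[0,-0.3,7,0,0],[0,-0.3,7,0,0],[0,-0.3,7,0,0],[0,-0.3,7,0,0],[0,-0.3,7,0,0],[0,-0.3,7,0,0]]
  ]
}}

```text
clock: 32.4
ee_pos: [0.5264, 0.085, 0.0076]
orientation: [-0.0, 1.0, -0.0, 0.001]
wrist_force: [-0.8, -0.3, 6.8]
opening: 0.014
grip_force: 59.2
```

>>> {"fn": "move_arm", "kwargs": {
  "deltas": [
    [[0,0,-4,0,0],[0,0,-8,0,0],[-0.5,2,-12,0,0],[-1.5,5,-13,0,0],[-2.4,8,-13,0,0],[-3.3,11,-13,0,0],[-4.2,14,-13,0,0],[-5.1,17,-13,0,0],[-6,20,-13,0,0],[-6.9,23,-13,0,0],[-7.8,26,-13,0,0],[-8.7,29,-13,0,0],[-9.6,32,-13,0,0],[-10.5,35,-13,0,0],[-11.6,38,-13,0,0],[-12.4,40,-13,0,0],[-12.8,41.1,-13,0,0],[-12.8,41.1,-13,0,0],[-12.8,41.1,-13,0,0],[-12.8,41.1,-13,0,0]]
  ]
}}

```text
clock: 34.07
ee_pos: [0.3985, -0.324, 0.1363]
orientation: [-0.001, 1.0, 0.001, 0.0]
wrist_force: [0.3, 0.4, -1.3]
opening: 0.0139
grip_force: 59.0
```

>>> {"fn": "move_arm", "kwargs": {
  "deltas": [
    [[0,0.3,2,0,0],[0,0.5,5,0,0],[0,0.5,8,0,0],[0,0.5,10.5,0,0],[0,0.5,11.8,0,0],[0,0.5,12.2,0,0],[0,0.5,12.2,0,0],[0,0.5,12.2,0,0.28],[0,0.5,12.2,0,0.28],[0,0.5,12.2,0,0.28],[0,0.5,12.2,0,0.28],[0,0.5,10,0,0.28],[0,0.5,7,0,0.28],[0,0.5,3,0,0.28],[0,0.5,0,0,0.28],[0,0.5,-4,0,0.28],[0,0.5,-4,0,0.28]]
  ]
}}

```text
clock: 35.48
ee_pos: [0.4, -0.3333, 0.1834]
orientation: [0.003, 1.0, -0.0, 0.005]
wrist_force: [1.3, -0.8, 0.5]
opening: 0.0241
grip_force: 0.0
```

Run:
```python
from h import *
print(env.get_obs()["ee_pos"],env.get_obs()["opening"])
snap("wrist","w11");snap("side","d12");snap("scene","s12")
for f in("w11","d12","s12"): print([b for c in("red","blue","white","purple") for b in blobs(f,c,.018) if b[1]>12])
```

```text
[ 0.40004456 -0.33332679  0.18342705] 0.024124869002271367
[('red', 399, [257.0, 22.0], [0.527, -0.332, 0.018]), ('blue', 340, [288.8, 84.3], [0.477, -0.36, 0.018]), ('white', 182, [148.6, 135.6], [0.433, -0.233, 0.018]), ('white', 326, [253.3, 152.4], [0.417, -0.328, 0.018])]
[('white', 190, [247.0, 249.7], [0.589, 0.25, 0.018]), ('white', 477, [246.2, 274.6], [0.573, 0.339, 0.018]), ('purple', 67, [184.6, 220.1], [0.813, 0.171, 0.018])]
[('white', 172, [346.4, 130.1], [0.474, 0.496, 0.018]), ('white', 73, [331.4, 141.2], [0.495, 0.405, 0.018]), ('white', 21, [135.5, 243.0], [0.55, -0.464, 0.018]), ('purple', 46, [327.0, 224.6], [0.82, 0.159, 0.018])]
```

All three wedges are in the tray. Look at the rack from above while turning back, then the hook.

>>> {"fn": "move_arm", "kwargs": {
  "deltas": [
    [[1,-0.5,-1,0,0.4],[3,-1,-2,-5,0.4],[5,-1.5,-3,-12,0.4],[7,-2,-4,-19,0.4],[9,-2.5,-5,-26,0.4],[11,-3,-6,-33,0.4],[13,-3.5,-7,-40,0.4],[15,-4,-7,-47,0.4],[17,-4.5,-7,-54,0.4],[19,-5,-7,-61,0.4],[21,-5,-7,-68,0.4],[22,-5,-7,-75,0.4],[22,-5,-7,-82,0.4],[22,-5,-7,-89,0.4],[22,-5,-7,-90,0.4],[22,-5,-7,-90,0.4],[22,-5,-7,-90,0.4]]
  ]
}}

```text
clock: 37.05
ee_pos: [0.6172, -0.2808, 0.2452]
orientation: [-0.001, 0.708, 0.706, -0.0]
wrist_force: [0.3, -0.4, -0.1]
opening: 0.0342
grip_force: 0.0
```

Run:
```python
from h import *
o=env.get_obs();print(o["ee_pos"],o["orientation"])
snap("wrist","w12")
for p in[(.617,-.278,.052)]: print(proj("w12",p))
```

```text
[ 0.61715179 -0.28078038  0.24520225] [-8.78572931e-04  7.08481327e-01  7.05728978e-01 -2.14527707e-04]
[258.07968211 159.64088155]
```

>>> {"fn": "move_arm", "kwargs": {
  "deltas": [
    [[1.5,-2,1,0,0.5],[3,-4,2,0,0.5],[4.5,-6,3,0,0.5],[6,-8,4,0,0.5],[8,-10,5,0,0.5],[10,-12,6,0,0.5],[12,-14,7,0,0.5],[14,-16,8,0,0.5],[15,-17.5,9,0,0.5],[15,-17.5,9,0,0.5],[15,-17.5,9,0,0.5],[15,-17.5,9,0,0.5]]
  ]
}}

```text
clock: 38.1
ee_pos: [0.4436, -0.1314, 0.1569]
orientation: [0.001, 0.708, 0.707, 0.0]
wrist_force: [0.6, -0.5, 0.3]
opening: 0.0427
grip_force: 0.0
```

Run:
```python
from h import *
o=env.get_obs();print(o["ee_pos"],o["orientation"])
snap("wrist","w13")
print(proj("w13",(.442,-.095,.07)),proj("w13",(.442,-.215,.07)))
c=proj("w12",(.617,-.278,.052)).astype(int); print(c)
x0=max(c[0]-80,0);y0=max(c[1]-100,0); x0=min(x0,512-160);y0=min(y0,384-200);print(x0,y0)
a=cv2.resize(cv2.imread("pics/w12.png")[y0:y0+200,x0:x0+160],None,fx=3,fy=3,interpolation=cv2.INTER_CUBIC)
b=cv2.imread("pics/w13.png")[184:384,200:304]; b=cv2.resize(b,None,fx=3,fy=3,interpolation=cv2.INTER_CUBIC)
cv2.imwrite("pics/e13.png",np.hstack([a,b]))
```

```text
[ 0.44362446 -0.131373    0.15687008] [8.32275685e-04 7.07694777e-01 7.06517701e-01 3.84326180e-04]
[254.93095775 144.36174105] [255.80544513 295.77161229]
[258 159]
178 59
```

View pics/e13.png

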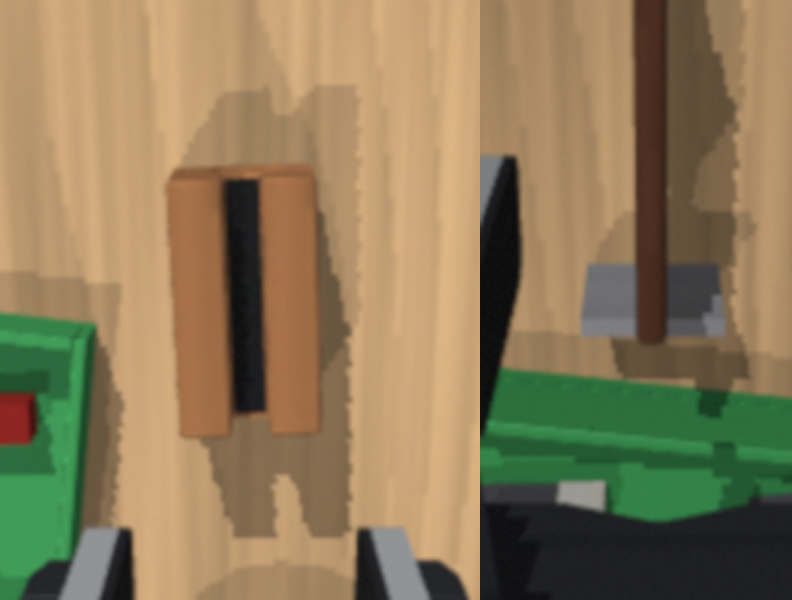

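Left: the rack with its slot running from (241,181) to (251,433) in the crop. Right: the hook handle vertical at column 651, its rear end at row 343.

Run:
```python
from h import *
R=lambda u,v,z=.052:onz("w12",178+u/3,59+v/3,z)
cs=[R(167,186),R(316,180),R(319,433),R(181,436)]
for c in cs: print(c.round(4))
print("ctr",np.mean(cs,0).round(4),"len",np.linalg.norm(cs[0]-cs[3]),np.linalg.norm(cs[1]-cs[2]),"wid",np.linalg.norm(cs[0]-cs[1]),np.linalg.norm(cs[3]-cs[2]))
f=(R(224,183)+R(260,181))/2;n=(R(231,434)+R(272,434))/2
print("slot",f,n,np.degrees(np.arctan2((f-n)[0],(f-n)[1])), np.linalg.norm(R(231,434)-R(272,434)))
for a,b in((cs[0],cs[3]),(cs[1],cs[2])): d=a-b; print(np.degrees(np.arctan2(d[0],d[1])))
# two-view height of rack near corner from scene0 (c1 pixel)
print(tri([("w12",178+316/3,59+180/3),("scene0",115+410/4.5,170+265/4.5)]),tri([("w12",178+167/3,59+186/3),("scene0",115+378/4.5,170+228/4.5)]))
h=lambda u,v:onz("w13",200+(u-480)/3,184+v/3,.07)
a,b=h(650,0),h(651,343);print("handle",a,b,np.degrees(np.arctan2((a-b)[0],(a-b)[1])),"grip",b+np.array([0,.085,0]))
o=env.get_obs();print(o["ee_pos"])
```

```text
[ 0.5933 -0.2393  0.052 ]
[ 0.6419 -0.2376  0.052 ]
[ 0.6444 -0.3251  0.052 ]
[ 0.5959 -0.326   0.052 ]
ctr [ 0.6189 -0.282   0.052 ] len 0.08676514710109214 0.0875681932693307 wid 0.04868257365476768 0.048534655225443424
slot [ 0.61778561 -0.23809607  0.052     ] [ 0.62070672 -0.32536197  0.052     ] -1.9171812618374726 0.014414292500533986
-1.736431282934601
-1.6378708241237032
[ 0.64256624 -0.23429661  0.05725545] [ 0.59339816 -0.23863879  0.0464759 ]
handle [ 0.44306628 -0.12323103  0.07      ] [ 0.44293155 -0.2173509   0.07      ] 0.08201727974034273 grip [ 0.44293155 -0.1323509   0.07      ]
[ 0.44385495 -0.13148845  0.15684944]
```

>>> {"fn": "move_arm", "kwargs": {
  "deltas": [
    [[0,-0.1,2,0,0.5],[0,-0.1,4,0,0.5],[0,-0.1,6,0,0.5],[0,-0.1,8,0,0.5],[0,-0.1,10,0,0.5],[0,-0.1,10.9,0,0.5],[0,-0.1,10.9,0,0.5],[0,-0.1,10.9,0,0],[0,-0.1,10.9,0,0],[0,-0.1,10.9,0,0],[0,-0.1,10.9,0,0],[0,-0.1,10.9,0,0],[0,-0.1,10.9,0,0],[0,-0.1,10.9,0,0],[0,-0.1,10.9,0,0]]
  ],
  "squeeze": 80
}}

```text
clock: 39.4
ee_pos: [0.4424, -0.1311, 0.0483]
orientation: [0.001, 0.707, 0.707, 0.001]
wrist_force: [-0.3, -0.4, 6.1]
opening: 0.0064
grip_force: 78.9
```

>>> {"fn": "move_arm", "kwargs": {
  "deltas": [
    [[0,0,-2.5,0,0],[0,0,-5,0,0],[0,0,-7.5,0,0],[-1,1.5,-8,0,0],[-2.5,3.5,-8,0,0],[-4,5.5,-8,0,0],[-5.5,7.5,-8,-0.5,0],[-7,9.5,-8,-1,0],[-8.5,11.5,-8,-1.5,0],[-10,13.5,-8,-1.7,0],[-11.5,15.5,-8,-1.7,0],[-12.3,17,-8,-1.7,0],[-12.6,17.6,-8,-1.7,0],[-12.6,17.6,-8,-1.7,0],[-12.6,17.6,-8,-1.7,0],[-12.6,17.6,-8,-1.7,0]]
  ]
}}

```text
clock: 40.73
ee_pos: [0.6164, -0.2559, 0.1271]
orientation: [-0.001, 0.696, 0.718, -0.0]
wrist_force: [-0.5, 0.3, -2.2]
opening: 0.0061
grip_force: 78.8
```

Run:
```python
from h import *
o=env.get_obs();print(o["ee_pos"],o["orientation"],o["opening"],o["grip_force"])
snap("wrist","w14")
R=lambda u,v,z=.052:onz("w12",178+u/3,59+v/3,z)
im=load("w14")["im"];
# shank column centre per row (grey metal at the top of image)
h=cv2.cvtColor(im,cv2.COLOR_RGB2HSV)
for r in (5,30,60,90,120,150,180,210,240,270): 
  m=np.where((h[r,230:290,2]<95)&(h[r,230:290,1]>90))[0]+230; g=np.where((h[r,230:290,1]<60))[0]+230
  print(r,m[[0,-1]] if len(m) else None,len(m),g[[0,-1]] if len(g) else None,len(g))
```

```text
[ 0.61644356 -0.25585351  0.12711744] [-7.96566587e-04  6.96328772e-01  7.17722469e-01 -2.54144621e-04] 0.006079658624014929 78.8000500202179
5 None 0 [253 264] 12
30 None 0 [253 264] 12
60 None 0 [253 264] 12
90 None 0 [253 264] 12
120 None 0 [254 264] 11
150 None 0 [254 264] 11
180 [250 287] 27 None 0
210 [249 288] 30 None 0
240 [250 286] 23 [237 282] 26
270 [252 267] 16 [230 289] 43
```

>>> {"fn": "move_arm", "kwargs": {
  "deltas": [
    [[0,0.1,1,0,0],[-0.1,0.2,2,0,0],[-0.1,0.2,3,0,0],[-0.1,0.2,3.6,0,0],[-0.1,0.2,3.6,0,0],[-0.1,0.2,3.6,0,0],[-0.1,0.2,3.6,0,0]]
  ]
}}

```text
clock: 41.37
ee_pos: [0.6198, -0.2577, 0.0913]
orientation: [0.0, 0.697, 0.718, 0.0]
wrist_force: [0.0, 0.2, -2.2]
opening: 0.0064
grip_force: 78.9
```

Run:
```python
from h import *
o=env.get_obs();print(o["ee_pos"],o["orientation"],o["opening"],o["wrist_force"])
snap("scene","s15");snap("side","d15")
a=cv2.imread("pics/s15.png")[210:265,165:270]
a=cv2.resize(a,None,fx=5.5,fy=5.5,interpolation=cv2.INTER_CUBIC)
cv2.imwrite("pics/e15.png",a)
```

```text
[ 0.61981115 -0.25774177  0.09134735] [6.24006036e-05 6.96552065e-01 7.17506245e-01 6.56163967e-05] 0.006439581577444999 [ 0.04923033  0.18591443 -2.17485742]
```

>>> {"fn": "move_arm", "kwargs": {
  "deltas": [
    [[0,-0.05,0.4,0,0],[0,-0.05,0.8,0,0],[0,-0.05,1.2,0,0],[0,-0.05,1.5,0,0],[0,-0.05,1.5,0,0]]
  ]
}}

```text
clock: 41.88
ee_pos: [0.6186, -0.2575, 0.0752]
orientation: [-0.001, 0.697, 0.718, -0.0]
wrist_force: [-0.4, 0.2, -3.2]
opening: 0.0062
grip_force: 78.9
```

The handle is in the slot without contact force. Continue to home.

>>> {"fn": "move_arm", "kwargs": {
  "deltas": [
    [[0,0,0.4,0,0],[0,0,0.8,0,0],[0,0,1.1,0,0],[0,0,1.3,0,0],[0,0,1.35,0,0],[0,0,1.35,0,0]]
  ]
}}

```text
clock: 42.38
ee_pos: [0.6191, -0.2577, 0.0627]
orientation: [-0.0, 0.697, 0.718, -0.0]
wrist_force: [-1.0, -1.0, -2.9]
opening: 0.0062
grip_force: 78.9
```

>>> {"fn": "move_arm", "kwargs": {
  "deltas": [
    [[0,0,0.1,0,0],[0,0,0.2,0,0],[0,0,0.2,0,0],[0,0,0.2,0,0]]
  ]
}}

```text
clock: 42.72
ee_pos: [0.6193, -0.2577, 0.0625]
orientation: [0.001, 0.697, 0.718, 0.0]
wrist_force: [-4.2, 1.8, 7.7]
opening: 0.006
grip_force: 80.5
```

Seated on the slot floor (upward force). Release and rise.

>>> {"fn": "move_arm", "kwargs": {
  "deltas": [
    [[0,0,-0.1,0,0],[0,0,-0.1,0,0.3],[0,0,-0.1,0,0.45],[0,0,-0.1,0,0.45],[0,0,-0.1,0,0.45],[0,0,-0.1,0,0.45],[0,0,-2,0,0.45],[0,0,-4,0,0.45],[0,0,-7,0,0.45],[0,0,-10,0,0.45],[0,0,-14,0,0.45],[0,0,-18,0,0.45],[0,0,-18,0,0.45],[0,0,-18,0,0.45],[0,0,-18,0,0.45]]
  ]
}}

```text
clock: 43.97
ee_pos: [0.6189, -0.2577, 0.2406]
orientation: [-0.0, 0.697, 0.718, -0.0]
wrist_force: [0.2, 0.4, 0.2]
opening: 0.0382
grip_force: 0.0
```

Run:
```python
from h import *
print(env.get_obs()["ee_pos"])
snap("wrist","w16");snap("scene","s16");snap("side","d16")
for f in("w16","s16","d16"): print([b for c in("red","blue","purple","yellow","white") for b in blobs(f,c,.018) if b[1]>12])
a=cv2.imread("pics/w16.png")[0:260,:400]
b=cv2.resize(cv2.imread("pics/s16.png")[170:290,110:310],(400,240),interpolation=cv2.INTER_CUBIC)
d=cv2.resize(cv2.imread("pics/d16.png")[110:240,215:365],(400,347),interpolation=cv2.INTER_CUBIC)
out=np.zeros((600,800,3),np.uint8)
out[:520,:800]=cv2.resize(a,(800,520),interpolation=cv2.INTER_CUBIC)[:, :800]
out[360:600,0:0+400]=b
cv2.imwrite("pics/e16.png",out)
print(proj("w16",(.619,-.282,.084)))
```

```text
[ 0.61891471 -0.25769533  0.24056344]
[('red', 263, [177.5, 215.0], [0.528, -0.33, 0.018]), ('blue', 258, [137.2, 235.5], [0.479, -0.357, 0.018]), ('white', 608, [259.0, 60.5], [0.617, -0.159, 0.018]), ('white', 247, [81.7, 209.6], [0.418, -0.326, 0.018]), ('white', 1881, [231.3, 331.8], [0.591, -0.491, 0.018])]
[('purple', 47, [326.9, 224.7], [0.82, 0.159, 0.018]), ('white', 174, [346.5, 130.2], [0.475, 0.496, 0.018]), ('white', 76, [331.2, 141.1], [0.494, 0.405, 0.018]), ('white', 20, [135.3, 242.6], [0.548, -0.464, 0.018])]
[('purple', 68, [184.6, 220.1], [0.813, 0.171, 0.018]), ('yellow', 19, [331.7, 134.8], [0.359, -0.422, 0.018]), ('yellow', 36, [329.2, 154.0], [0.363, -0.285, 0.018]), ('white', 192, [247.0, 249.7], [0.589, 0.25, 0.018]), ('white', 480, [246.3, 274.5], [0.573, 0.339, 0.018])]
[257.25525528 196.22735332]
```

View pics/e16.png

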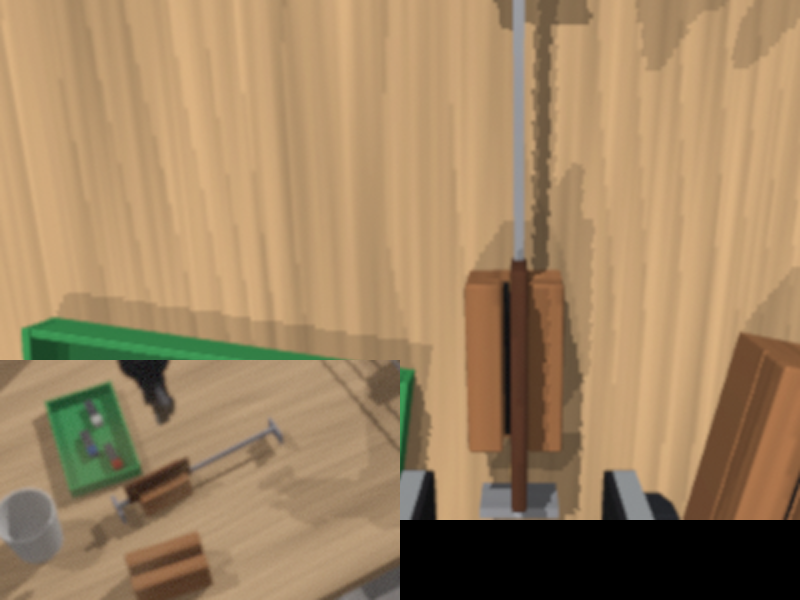

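The hook stands upright in the slot and all three wedges are in the tray. Handle front end is at (518,262) and rear at (519,511); check the centring numerically.

Run:
```python
from h import *
q=lambda u,v,z:onz("w16",u/2,v/2,z)
a,b=q(518,262,.084),q(519,511,.084);print("handle",a,b,(a+b)/2,np.linalg.norm(a-b))
c=[q(466,283,.052),q(563,281,.052),q(469,451,.052),q(561,451,.052)];print("rack",np.mean(c,0),np.linalg.norm(c[0]-c[2]))
```

```text
handle [ 0.6188688  -0.22143375  0.084     ] [ 0.62291193 -0.34356832  0.084     ] [ 0.62089036 -0.28250103  0.084     ] 0.12220147180063543
rack [ 0.61895747 -0.28045     0.052     ] 0.08950186940115214
```

```bash
python3 -c "
from h import *
print(ticket.close_job())"
```

```text
the job is handed in; nothing more can be done
None
```

The job is handed in: I dragged out the red, blue and white wedges (no yellow one was found under the stand) and put them in the green tray, and the hook is fully home in the rack slot with its handle centred to within about 2 mm.

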